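Open the orange filter pot of the bench dust extractor

ROBOT

A 6-joint arm with a two-finger parallel gripper is mounted at the origin on a cart in front of the work surface, level with it; the furniture and walls round the work are solid. World frame = base frame: x ahead of the robot, y to its left, z up, the work surface at z = 0. Lengths are in m, angles in rad, forces in N, time in s.
With the tool pointing down it reaches from about 0.25 to 0.775 m from the base axis. Payload 4 kg.
Tool frame: the origin (TCP) lies midway between the tips of the shut fingers; the grasp point (between the pads) lies 19 mm behind it; z points along the fingers, y is the line along which they close (so a half turn about z gives the same grasp; the last joint's range is limited). The gripper opens to 85 mm and grips with 20 to 120 N. Pads are 22 mm wide; open, the fingers measure 114 mm over their backs; the gripper's body (76 mm by 85 mm) begins 54 mm behind the grasp point. The pads swing forward as they close: fully open they stand 13 mm farther back than shut.
Start: joints at [1.057, 0.087, 1.371, -0, 1.684, -0.103], TCP at [0.22, 0.504, 0.231] pointing down, gripper open.
Joint ranges: [-3.1, 3.1], [-0.76, 2.03], [0.27, 2.55], [-1.08, 4.22], [0.17, 2.65], [-2.57, 2.57]. Speed limits (rad/s): [2.79, 2.79, 3.14, 3.14, 3.14, 3.14].

INTERFACE

Orientations are given as [roll, pitch, yaw] about the fixed x, y, z axes, in that order (R = Rz(yaw) Ry(pitch) Rx(roll)).
In Python, from cell import readout, get_image, workorder gives the robot as it stands.
- The arm moves only by the tool carry_out, never from a script. Its argument "commands" is a list of rows, each a list of 3 entries, a list of its own where there are three numbers: the shift along the tool's x, y, z normalised to -1 to 1, where 1 is 120 mm, then the turn about the tool's z normalised to -1 to 1, where 1 is 120 degrees, then the opening, from -1 (shut) to 1 (fully open). A call has 1 to 8 rows; each row is the pose to reach, as a shift and turn from the pose commanded when the call began, along the tool's axes at that moment; what a row does not reach only later rows make up. A row lasts 1/10 s, in which the tool goes at most 50 mm and 8.59 degrees, less where a joint would pass 70% of its speed; a pose out of reach is approached as far as the arm can. A call with a number of a shift or a turn outside -1 to 1 is refused whole. A call with a gripper value outside its range is refused whole. The fingers move at their own pace and stop on an object; the grip force is fixed at half the most. Time passes only in rows, so rows that repeat a pose let the fingers close. It gives the time, the measured TCP pose, the force, the opening and the grip force at its end, in the units of the state.
- readout.get_obs(): the state, without advancing time (a new reading comes with each control period).
- get_image(name): name is "scene" or "side" or "wrist"; returns a dict with "pixels" (400x640x3 uint8, red, green, blue), "fx", "fy", "cx", "cy" (pixels), "k1" (the pictures are not rectified: a ray, as slopes to the right and down, at radius r is drawn at 1 + k1 r^2 times it, then the intrinsics apply), "T" (4x4, takes a point from camera to world coordinates). Camera axes: x right, y up, looking along -z (the intrinsics and any distortion apply to the point x, -y, -z); pixel columns grow to the right and rows downward; lengths in m; the calibration is good to about 2 mm. A picture is of the moment at which its call begins. There is no depth.
- workorder.sign_off(): hands the job in; it is judged then, once.
The state is a dict: "time": time; "q": joint angles; "joint_velocities": joint speeds; "effort": joint torques, N m; "eef_pos": TCP position; "tool_rot": TCP orientation; "contact_force": force on the tool from outside, world axes, zero at the start; "torque": the same for the moment, N m; "width": finger opening in m; "grip_force": force on a finger pad.
Only numpy, scipy, OpenCV 4.12 (cv2) and the standard library are available. Lean on these libraries where they do the work, as an engineer would, in place of code of your own. Each camera call takes 0.05 s, during which the arm holds its last target. There are 200 camera calls.

TASK

Open the filter pot with the orange cover on the twin-pot dust filter unit: twist the cover a quarter turn counter-clockwise (seen from above) to free its lugs, then lift it off and set it down gently on the cork mat, grip bar up. Leave the blue cover locked and where it is.

Things in the scene. Friction and masses are not known exactly. Their poses are not given: they have to be found in the camera images.
- orange_cover_grip (a point): Grip point of the loose orange bayonet cover (120 g), on its vertical axis (z up). Grip bar: upright, 60 mm along x, 12 mm wide along y, top 8 mm above this point, foot 24 mm below on a round plate (radius 35, 8 thick); below that a spigot 6 mm deep, radius 31.5 (point to spigot's underside 38 mm). Two lugs 28 mm wide reach 42.5 mm out along +x and -x. Turns easily about z.
- blue_cover_grip (a point): The same point on the blue cover, of identical shape, locked in the other pot; to be left alone. Locked covers have their x axis along the unit's x (0 to 5 degrees counter-clockwise past it), lugs under claws; turned counter-clockwise seen from above they are free to lift from about 50 degrees and meet a stop near 90.
- filter_unit: Filter unit, fixed: grey base 118 x 262 x 22 mm with two grey pots (radius 51) at 70 mm either side of its centre along its y; which pot is orange varies. Origin at the centre of its underside, on the table, z up. Pot rim 52 mm above the table; black claws at each pot's +x and -x sides, 38 to 51 mm from its axis, end at 67 mm. A seated cover's grip point is at 84 mm, its bar's top at 92 mm.
- cork_mat: Brown cork mat, fixed, 140 x 140 mm, 3 mm thick; origin at the centre of its underside, on the table, z up. A cover standing on it on its spigot has its grip point 41 mm above the table.
There are look-alikes about, which are no part of the job. Of the things that look like the cork_mat, the larger one is meant.

How it is judged:
By the outcome, as a careful person would: the job done as asked, in the order asked, and still so for the second after the job is handed in, with the robot touching nothing.
It also fails if it takes over 42 s, if anything falls off the work surface, if the arm or the gripper's body presses on something with over 40 N, if the wrist force passes 120 N, or if a joint passes its speed limit or range.

## Working session

There is one attempt and no reset: what is moved stays moved. The work goes in short steps, Python scripts to look and compute and a tool call to move; the robot and the scene stay as the last step left them, time stands still between calls to the robot, and variables do not carry over. Pictures are saved under pics/ and viewed, at most 10 in all, crops included, and the job is handed in when it is done.

Besides the shell and the picture viewer there is one more tool, called by a JSON object that holds its "name" and its "arguments". carry_out: Moves the arm, as the interface text tells. Its arguments: {"type":"object","properties":{"commands":{"type":"array","items":{"type":"array"}}},"required":["commands"]}

```bash
ls; mkdir -p pics
cat > h.py <<'E'
import numpy as np, cv2
from cell import readout, get_image, workorder
def snap(n,f):
    d=get_image(n); cv2.imwrite(f'pics/{f}.png',cv2.cvtColor(d['pixels'],cv2.COLOR_RGB2BGR)); np.save(f'pics/{f}.npy',{k:v for k,v in d.items()},allow_pickle=True); return d
def load(f): return np.load(f'pics/{f}.npy',allow_pickle=True).item()
def ray(d,u,v):
    K=np.array([[d['fx'],0,d['cx']],[0,d['fy'],d['cy']],[0,0,1.]])
    p=cv2.undistortPoints(np.array([[[u,v]]],float),K,np.array([d['k1'],0,0,0,0.]))[0,0]
    T=np.array(d['T']); return T[:3,3],T[:3,:3]@np.array([p[0],-p[1],-1])
def at(d,u,v,z):
    o,r=ray(d,u,v); return o+r*(z-o[2])/r[2]
def proj(d,P):
    T=np.array(d['T']); c=T[:3,:3].T@(np.array(P,float)-T[:3,3]); a,b=c[0]/-c[2],-c[1]/-c[2]
    s=1+d['k1']*(a*a+b*b); return np.array([d['fx']*a*s+d['cx'],d['fy']*b*s+d['cy']])
E
python3 - <<'E'
from h import *
for n in ['scene','side','wrist']:
    d=snap(n,n+'0'); print(n,d['fx'],d['k1'],np.round(d['T'],3).tolist())
o=readout.get_obs(); print(o)
E
```

```text
pics
scene 430.7199380246625 -0.03627679925572424 [[-0.802, -0.508, 0.314, 0.968], [0.597, -0.687, 0.413, 0.393], [0.006, 0.519, 0.855, 1.39], [0.0, 0.0, 0.0, 1.0]]
side 372.69149065245284 -0.02206099222360066 [[0.999, 0.011, -0.039, 0.445], [-0.04, 0.412, -0.91, -1.242], [0.006, 0.911, 0.412, 0.552], [0.0, 0.0, 0.0, 1.0]]
wrist 345.0181750363129 -0.06419648975588352 [[0.399, -0.877, -0.266, 0.151], [0.917, 0.382, 0.118, 0.534], [-0.002, -0.291, 0.957, 0.372], [0.0, 0.0, 0.0, 1.0]]
{'time': 0.15, 'q': array([ 1.05689176e+00,  8.78196801e-02,  1.37192964e+00,  1.28227049e-05,
        1.68356829e+00, -1.03105496e-01]), 'joint_velocities': array([ 0.00223217, -0.0018724 , -0.00631085, -0.00061351,  0.00111319,
       -0.00135068]), 'effort': array([ 2.73175370e-03, -3.52373564e+01, -3.13680053e+01, -3.45941294e-05,
        8.01433140e-03, -3.52312134e-05]), 'eef_pos': array([0.21945531, 0.50391021, 0.23037773]), 'tool_rot': array([-3.13987816e+00, -1.90214191e-04,  2.73079485e+00]), 'contact_force': array([ 0.08165172, -0.05977144,  0.37796125]), 'torque': array([ 0.04050991, -0.01180631, -0.04576661]), 'grip_force': 0.0, 'width': 0.08493727439392904}
```

View pics/scene0.png

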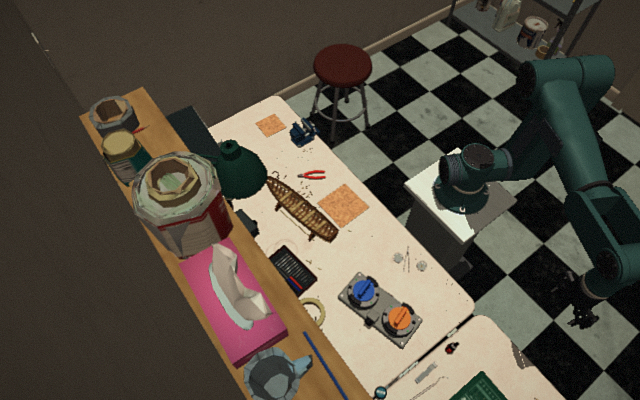

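View pics/side0.png

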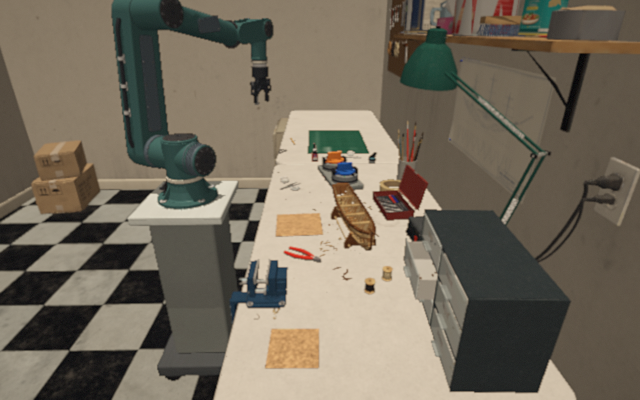

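The scene view shows the orange cover near (400,318), the blue one near (364,290), the larger mat near (344,205) and the small look-alike at (271,125). Next I'll measure these.

Run:
```python
from h import *
d=load('scene0'); im=cv2.cvtColor(d['pixels'],cv2.COLOR_RGB2HSV)
def blob(lo,hi,box):
    x0,y0,x1,y1=box; m=np.zeros(im.shape[:2],np.uint8); m[y0:y1,x0:x1]=cv2.inRange(im,lo,hi)[y0:y1,x0:x1]
    c=max(cv2.findContours(m,0,1)[0],key=cv2.contourArea); return c
o=blob((5,150,100),(20,255,255),(375,295,425,340)); b=blob((105,120,60),(125,255,255),(340,270,390,312))
for n,c in(('o',o),('b',b)):
    (u,v),_,_=cv2.fitEllipse(c); print(n,u,v,cv2.contourArea(c),at(d,u,v,.062).round(4))
for box in((310,175,375,245),(250,105,292,145)):
    c=blob((8,70,120),(20,255,255),box); r=cv2.boxPoints(cv2.minAreaRect(c)); q=cv2.approxPolyDP(c,6,True)[:,0]
    P=np.array([at(d,*p,.003)[:2] for p in q]); print(P.round(3).tolist(),P.mean(0))
c=d['pixels'][260:355,325:435]; cv2.imwrite('pics/c1.png',cv2.cvtColor(cv2.resize(c,None,fx=6,fy=6,interpolation=cv2.INTER_CUBIC),cv2.COLOR_RGB2BGR))
```

```text
o 399.415771484375 317.6048278808594 374.5 [0.5387 0.2333 0.062 ]
b 363.4883728027344 290.012451171875 334.0 [0.5715 0.0971 0.062 ]
[[0.337, -0.292], [0.475, -0.287], [0.471, -0.152], [0.334, -0.156]] [ 0.40410235 -0.22157292]
[[0.358, -0.758], [0.454, -0.759], [0.455, -0.664], [0.365, -0.665]] [ 0.40809235 -0.71140634]
```

View pics/c1.png

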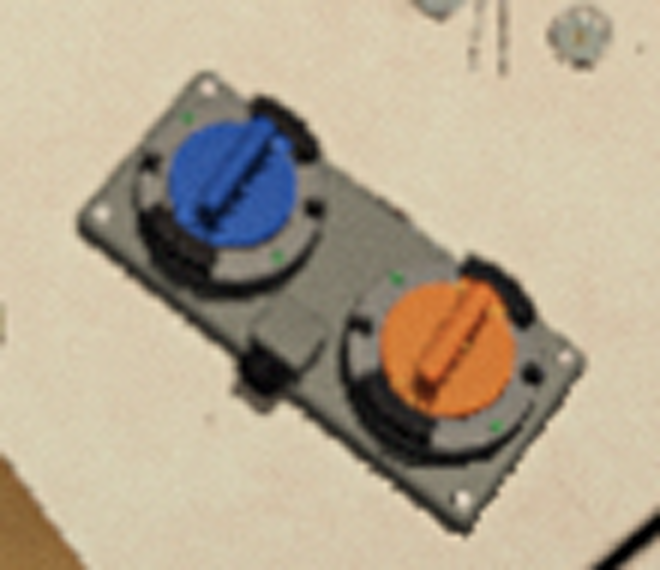

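```bash
cat >> h.py <<'E'
from scipy.spatial.transform import Rotation as Ro
def plan(tgt,yang):
    """tool-axis commands from the measured pose to tgt with tool y at world angle yang (deg), in calls of <=1 unit"""
    o=readout.get_obs(); p=np.array(o['eef_pos']); R=Ro.from_euler('xyz',o['tool_rot']).as_matrix()
    a=np.degrees(np.arctan2(R[1,1],R[0,1])); turn=-((yang-a+180)%360-180)
    D=np.array(tgt)-p; n=max(1,int(np.ceil(max(np.abs(R.T@D).max(),np.linalg.norm(D[:2]))/.12)),int(np.ceil(abs(turn)/60)))
    print('pos',p.round(4),'yang',round(a,2),'q6',o['q'][5].round(3),'t',round(o['time'],2),'F',np.round(o['contact_force'],1))
    for i in range(n):
        print((R.T@(D/n)/.12).round(3), 'turn',round(turn/n/120,3)); R=R@Ro.from_euler('z',turn/n,degrees=True).as_matrix()
E
python3 -c "
from h import *
plan([.535,.232,.23],-74)"
```

```text
pos [0.2195 0.5039 0.2304] yang 66.46 q6 -0.103 t 0.15 F [ 0.1 -0.1  0.4]
[-0.829 -0.257  0.001] turn 0.293
[-0.826  0.267  0.001] turn 0.293
[-0.522  0.693  0.001] turn 0.293
[-0.028  0.867  0.001] turn 0.293
```

{"name": "carry_out", "arguments": {"commands": [[[-0.83,-0.26,0],0.293,1],[[-0.83,-0.26,0],0.293,1],[[-0.83,-0.26,0],0.293,1],[[-0.83,-0.26,0],0.293,1],[[-0.83,-0.26,0],0.293,1]]}}

```text
time: 0.65
eef_pos: [0.2988, 0.4353, 0.2309]
tool_rot: [-3.141, 0.0, 2.115]
contact_force: [1.1, 0.3, 0.3]
width: 0.0853
grip_force: 0.0
```

{"name": "carry_out", "arguments": {"commands": [[[-0.83,0.27,0],0.293,1],[[-0.83,0.27,0],0.293,1],[[-0.83,0.27,0],0.293,1],[[-0.83,0.27,0],0.293,1],[[-0.83,0.27,0],0.293,1]]}}

```text
time: 1.15
eef_pos: [0.378, 0.3675, 0.231]
tool_rot: [-3.141, 0.0, 1.505]
contact_force: [-0.5, -1.3, 0.1]
width: 0.0855
grip_force: 0.0
```

{"name": "carry_out", "arguments": {"commands": [[[-0.52,0.69,0],0.293,1],[[-0.52,0.69,0],0.293,1],[[-0.52,0.69,0],0.293,1],[[-0.52,0.69,0],0.293,1],[[-0.52,0.69,0],0.293,1]]}}

```text
time: 1.65
eef_pos: [0.4563, 0.2999, 0.231]
tool_rot: [-3.141, 0.0, 0.894]
contact_force: [0.2, -0.2, 0.1]
width: 0.0856
grip_force: 0.0
```

{"name": "carry_out", "arguments": {"commands": [[[-0.03,0.87,0],0.293,1],[[-0.03,0.87,0],0.293,1],[[-0.03,0.87,0],0.293,1],[[-0.03,0.87,0],0.293,1],[[-0.03,0.87,0],0.293,1],[[-0.03,0.87,0],0.293,1]]}}

```text
time: 2.25
eef_pos: [0.5348, 0.232, 0.2313]
tool_rot: [-3.141, 0.0, 0.283]
contact_force: [-0.8, 0.1, -0.0]
width: 0.0855
grip_force: 0.0
```

```bash
python3 -c "
from h import *
plan([.535,.232,.23],-74)
d=snap('wrist','w1'); print(np.round(d['T'],3).tolist())
cv2.imwrite('pics/w1.png',cv2.cvtColor(d['pixels'],cv2.COLOR_RGB2BGR))"
```

```text
pos [0.5348 0.232  0.2313] yang -73.77 q6 1.6 t 2.25 F [-0.8  0.1 -0. ]
[0.002 0.    0.011] turn 0.002
[[0.279, 0.919, 0.28, 0.606], [-0.96, 0.267, 0.081, 0.253], [-0.0, -0.291, 0.957, 0.374], [0.0, 0.0, 0.0, 1.0]]
```

View pics/w1.png

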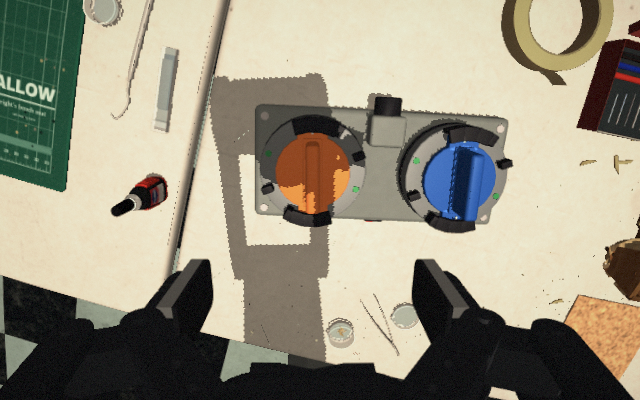

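The wrist view shows the orange cover at about (313,175) with its bar nearly vertical in the image, and the blue cover at about (460,182). I'll locate both from this view.

Run:
```python
from h import *
d=load('w1'); im=cv2.cvtColor(d['pixels'],cv2.COLOR_RGB2HSV)
def c(lo,hi,b):
    m=np.zeros(im.shape[:2],np.uint8); x0,y0,x1,y1=b; m[y0:y1,x0:x1]=cv2.inRange(im,lo,hi)[y0:y1,x0:x1]
    return max(cv2.findContours(m,0,1)[0],key=cv2.contourArea)
for n,q in(('o',c((5,150,50),(20,255,255),(260,120,370,230))),('b',c((105,120,50),(125,255,255),(400,120,520,240)))):
    h=cv2.convexHull(q); P=np.array([at(d,*p,.060)[:2] for p in h[:,0]]).astype(np.float32)
    print(n,cv2.minEnclosingCircle(P),cv2.fitEllipse(P))
print('tcp proj',proj(d,[.535,.232,.06]))
B=np.array([at(d,*p,.022)[:2] for p in((257,105),(508,119),(490,223),(256,214))]); print(B.round(4),B.mean(0)); 
for P in([.5387,.2333],[.5387-.029,.2333-.008],[.5387+.029,.2333+.008]): print(proj(d,P+[.092]))
z=d['pixels'][105:235,250:520]; cv2.imwrite('pics/c2.png',cv2.cvtColor(cv2.resize(np.clip(z*1.3,0,255).astype(np.uint8),None,fx=2.95,fy=2.95,interpolation=cv2.INTER_CUBIC),cv2.COLOR_RGB2BGR))
```

```text
o ((0.5384633541107178, 0.23353761434555054), 0.038863953202962875) ((0.5386409163475037, 0.23360170423984528), (0.06703926622867584, 0.07765732705593109), 107.04542541503906)
b ((0.5719305276870728, 0.09651457518339157), 0.043807148933410645) ((0.571104109287262, 0.09825406223535538), (0.06795218586921692, 0.08509393781423569), 125.01721954345703)
tcp proj [312.71455684 177.782325  ]
[[0.582  0.303 ]
 [0.6415 0.0558]
 [0.5323 0.0266]
 [0.4708 0.2771]] [0.55663985 0.16560008]
[312.52746107 182.0274894 ]
[312.02955911 215.79014144]
[313.0549883  146.23490277]
```

View pics/c2.png

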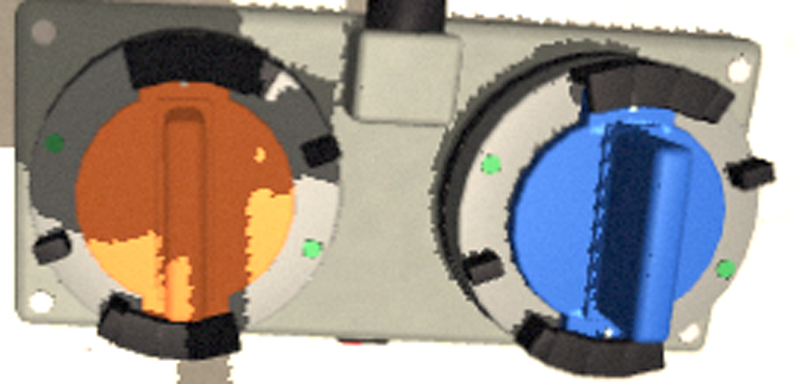

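The wrist view confirms orange at about (0.540, 0.2337) with the bar at about 15°, and the base centre and cover spacing agree with the given sizes. I'll descend now.

{"name": "carry_out", "arguments": {"commands": [[[0.045,0,0.35],0.006,1],[[0.045,0,0.7],0.006,1],[[0.045,0,0.95],0.006,1],[[0.045,0,0.95],0.006,1]]}}

```text
time: 2.7
eef_pos: [0.5363, 0.2322, 0.1114]
tool_rot: [3.141, 0.012, 0.268]
contact_force: [-0.6, 0.2, -0.1]
width: 0.0852
grip_force: 0.0
```

{"name": "carry_out", "arguments": {"commands": [[[0,0,0.15],0,1],[[0,0,0.3],0,1],[[0,0,0.42],0,1],[[0,0,0.42],0,1],[[0,0,0.42],0,0.2],[[0,0,0.42],0,0.2]]}}

```text
time: 3.3
eef_pos: [0.5414, 0.2332, 0.0687]
tool_rot: [-3.141, -0.003, 0.264]
contact_force: [0.0, -0.4, 0.0]
width: 0.059
grip_force: 0.0
```

```bash
python3 -c "
from h import *
plan([.540,.2337,.067],-74.6)
d=snap('wrist','w2')
print(proj(d,[.54,.2337,.06]))"
```

```text
pos [0.5414 0.2332 0.0687] yang -74.86 q6 1.617 t 3.3 F [ 0.  -0.4  0. ]
[-0.01  -0.007  0.014] turn -0.002
[311.38304662 258.40586405]
```

View pics/w2.png

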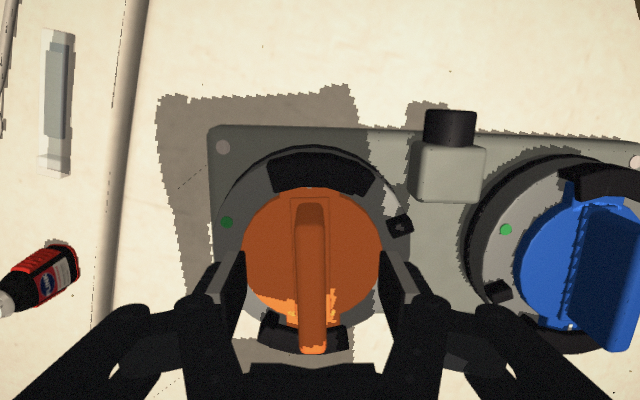

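The fingers straddle the orange bar, which is centred at about u = 311, and the plate centre matches the projection at (311,258). I'll close the gripper.

{"name": "carry_out", "arguments": {"commands": [[[-0.01,0,0.015],0,-1],[[-0.01,0,0.015],0,-1],[[-0.01,0,0.015],0,-1],[[-0.01,0,0.015],0,-1],[[-0.01,0,0.015],0,-1],[[-0.01,0,0.015],0,-1],[[-0.01,0,0.015],0,-1]]}}

```text
time: 4.05
eef_pos: [0.5394, 0.2327, 0.0655]
tool_rot: [-3.141, -0.001, 0.264]
contact_force: [-0.6, 0.6, 2.4]
width: 0.0107
grip_force: 59.9
```

{"name": "carry_out", "arguments": {"commands": [[[0,0,0],-0.06,-1],[[0,0,0],-0.12,-1],[[0,0,0],-0.18,-1],[[0,0,0],-0.24,-1],[[0,0,0],-0.3,-1],[[0,0,0],-0.35,-1]]}}

```text
time: 4.65
eef_pos: [0.5392, 0.2326, 0.0655]
tool_rot: [-3.141, -0.0, 1.001]
contact_force: [-0.9, 1.0, 2.6]
width: 0.0112
grip_force: 59.9
```

```bash
python3 -c "
from h import *
plan([.539,.2334,.0655],-74.6+82); print(readout.get_obs()['torque'])"
```

```text
pos [0.5392 0.2326 0.0655] yang -32.64 q6 0.88 t 4.65 F [-0.9  1.   2.6]
[ 0.005 -0.005 -0.   ] turn -0.334
[ 0.13594125  0.1789083  -0.08930711]
```

{"name": "carry_out", "arguments": {"commands": [[[0,0,0],-0.06,-1],[[0,0,0],-0.12,-1],[[0,0,0],-0.18,-1],[[0,0,0],-0.24,-1],[[0,0,0],-0.3,-1],[[0,0,0],-0.35,-1],[[0,0,0],-0.35,-1]]}}

```text
time: 5.35
eef_pos: [0.5394, 0.2325, 0.0655]
tool_rot: [3.141, -0.0, 1.73]
contact_force: [-1.0, -0.5, 2.4]
width: 0.0107
grip_force: 60.0
```

```bash
python3 -c "
from h import *
plan([.539,.2334,.0655],-74.6+82); print(readout.get_obs()['torque'])
d=snap('wrist','w3')"
```

```text
pos [0.5394 0.2325 0.0655] yang 9.1 q6 0.152 t 5.35 F [-1.  -0.5  2.4]
[ 0.008 -0.002 -0.   ] turn 0.014
[0.11487144 0.11040467 0.0272937 ]
```

View pics/w3.png

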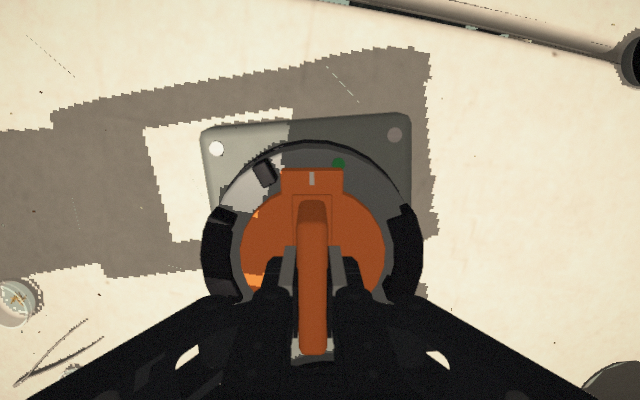

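The lug at (312,182) is now clear of the claws at (218,250) and (408,250), with no torque build-up. I'll lift gently.

{"name": "carry_out", "arguments": {"commands": [[[0,0,-0.08],0,-1],[[0,0,-0.16],0,-1],[[0,0,-0.3],0,-1],[[0,0,-0.5],0,-1],[[0,0,-0.75],0,-1],[[0,0,-0.95],0,-1],[[0,0,-0.95],0,-1]]}}

```text
time: 6.1
eef_pos: [0.5415, 0.2329, 0.1846]
tool_rot: [3.132, -0.001, 1.729]
contact_force: [1.2, -0.7, -1.1]
width: 0.0108
grip_force: 59.5
```

```bash
python3 -c "
from h import *
plan([.4045,-.222,.175],9.1-53)"
```

```text
pos [0.5415 0.2329 0.1846] yang 9.05 q6 0.152 t 6.1 F [ 1.2 -0.7 -1.1]
[-0.891 -0.431  0.015] turn 0.11
[-0.966 -0.216  0.015] turn 0.11
[-0.99   0.011  0.015] turn 0.11
[-0.961  0.238  0.015] turn 0.11
```

{"name": "carry_out", "arguments": {"commands": [[[-0.25,-0.12,0],0.03,-1],[[-0.5,-0.24,0],0.06,-1],[[-0.75,-0.36,0],0.09,-1],[[-0.89,-0.43,0],0.11,-1]]}}

```text
time: 6.5
eef_pos: [0.5036, 0.1165, 0.1774]
tool_rot: [-3.139, 0.002, 1.495]
contact_force: [0.4, -0.7, -1.6]
width: 0.011
grip_force: 59.5
```

{"name": "carry_out", "arguments": {"commands": [[[-0.3,-0.07,0],0.03,-1],[[-0.6,-0.14,0],0.06,-1],[[-0.85,-0.19,0],0.09,-1],[[-0.97,-0.22,0],0.11,-1]]}}

```text
time: 6.9
eef_pos: [0.4689, 0.0024, 0.1775]
tool_rot: [-3.139, 0.002, 1.264]
contact_force: [0.3, 0.3, -0.9]
width: 0.0112
grip_force: 59.5
```

{"name": "carry_out", "arguments": {"commands": [[[-0.3,0,0],0.03,-1],[[-0.6,0,0],0.06,-1],[[-0.85,0.01,0],0.09,-1],[[-0.99,0.01,0],0.11,-1]]}}

```text
time: 7.3
eef_pos: [0.4347, -0.111, 0.1775]
tool_rot: [-3.139, 0.001, 1.034]
contact_force: [-0.1, 0.1, -0.5]
width: 0.0108
grip_force: 59.5
```

{"name": "carry_out", "arguments": {"commands": [[[-0.3,0.07,0],0.03,-1],[[-0.6,0.15,0],0.06,-1],[[-0.85,0.21,0],0.09,-1],[[-0.96,0.24,0],0.11,-1],[[-0.96,0.24,0],0.11,-1],[[-0.96,0.24,0],0.11,-1]]}}

```text
time: 7.9
eef_pos: [0.4026, -0.2222, 0.1783]
tool_rot: [-3.14, -0.001, 0.809]
contact_force: [-0.2, 0.3, -1.8]
width: 0.0112
grip_force: 59.5
```

```bash
python3 -c "
from h import *
plan([.4045,-.222,.065],9.1-53)
d=snap('side','s2'); w=snap('wrist','w4')
a=d['pixels'][130:280,230:430]; a=cv2.resize(a,(533,400)); b=cv2.resize(w['pixels'],(640,400))
b=cv2.resize(b,(267*1,167)); b=cv2.copyMakeBorder(b,0,400-167,0,0,cv2.BORDER_CONSTANT)
cv2.imwrite('pics/s2.png',cv2.cvtColor(np.hstack([a,b]),cv2.COLOR_RGB2BGR))"
```

```text
pos [ 0.4026 -0.2222  0.1783] yang -43.67 q6 0.134 t 7.9 F [-0.2  0.3 -1.8]
[0.012 0.012 0.944] turn 0.002
```

View pics/s2.png

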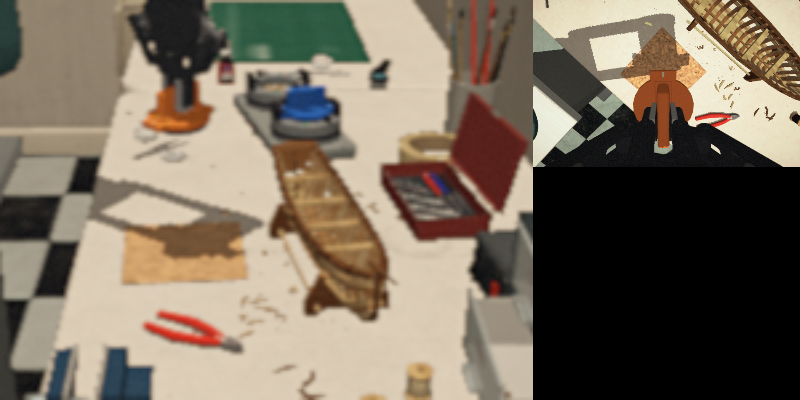

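The orange cover is held level above the mat, with its shadow on the mat. I'll lower it.

{"name": "carry_out", "arguments": {"commands": [[[0.01,0.01,0.25],0,-1],[[0.01,0.01,0.5],0,-1],[[0.01,0.01,0.75],0,-1],[[0.01,0.01,0.95],0,-1],[[0.01,0.01,1.0],0,-1],[[0.01,0.01,1.0],0,-1]]}}

```text
time: 8.6
eef_pos: [0.4042, -0.2218, 0.0583]
tool_rot: [-3.139, 0.0, 0.81]
contact_force: [-0.7, 0.4, -1.1]
width: 0.0106
grip_force: 59.4
```

{"name": "carry_out", "arguments": {"commands": [[[0,0,0.1],0,-1],[[0,0,0.18],0,-1],[[0,0,0.22],0,-1],[[0,0,0.25],0,-1],[[0,0,0.25],0,-1],[[0,0,0.25],0,-1]]}}

```text
time: 9.2
eef_pos: [0.4046, -0.2232, 0.0293]
tool_rot: [3.141, -0.0, 0.808]
contact_force: [0.3, 0.0, -0.5]
width: 0.0108
grip_force: 59.4
```

Expected contact is at TCP z ≈ 0.0225, so I'll go down in 1 mm steps.

{"name": "carry_out", "arguments": {"commands": [[[0,0,0.01],0,-1],[[0,0,0.02],0,-1],[[0,0,0.03],0,-1],[[0,0,0.04],0,-1],[[0,0,0.04],0,-1]]}}

```text
time: 9.7
eef_pos: [0.4043, -0.2229, 0.0241]
tool_rot: [-3.141, -0.0, 0.808]
contact_force: [0.5, -0.4, -0.7]
width: 0.0109
grip_force: 59.4
```

{"name": "carry_out", "arguments": {"commands": [[[0,0,0.005],0,-1],[[0,0,0.01],0,-1],[[0,0,0.015],0,-1],[[0,0,0.015],0,-1]]}}

```text
time: 10.1
eef_pos: [0.4045, -0.223, 0.0225]
tool_rot: [3.142, -0.0, 0.808]
contact_force: [-0.2, -0.2, -1.6]
width: 0.0108
grip_force: 59.5
```

{"name": "carry_out", "arguments": {"commands": [[[0,0,0.005],0,-1],[[0,0,0.01],0,-1],[[0,0,0.01],0,-1]]}}

```text
time: 10.4
eef_pos: [0.4045, -0.2231, 0.0224]
tool_rot: [3.142, -0.0, 0.808]
contact_force: [-2.5, 1.5, 6.5]
width: 0.0112
grip_force: 60.6
```

Contact at the expected height (6.5 N up). I'll release slowly and retreat straight up.

{"name": "carry_out", "arguments": {"commands": [[[0,0,0.005],0,-0.6],[[0,0,0.0],0,-0.4],[[0,0,0.0],0,0],[[0,0,0.0],0,0.4],[[0,0,0.0],0,0.4]]}}

```text
time: 10.9
eef_pos: [0.4044, -0.223, 0.0212]
tool_rot: [-3.141, -0.0, 0.808]
contact_force: [-0.3, 0.4, -0.2]
width: 0.0593
grip_force: 0.0
```

{"name": "carry_out", "arguments": {"commands": [[[0,0,-0.1],0,0.4],[[0,0,-0.3],0,0.4],[[0,0,-0.6],0,0.4],[[0,0,-0.95],0,0.4],[[0,0,-1],0,0.4],[[0,0,-1],0,0.4]]}}

```text
time: 11.5
eef_pos: [0.4056, -0.2239, 0.1442]
tool_rot: [3.136, -0.001, 0.808]
contact_force: [-0.5, 0.6, 0.3]
width: 0.0595
grip_force: 0.0
```

```bash
python3 -c "
from h import *
plan([.4045,-.222,.2],9.1-53)
d=snap('side','s3'); w=snap('wrist','w5')
a=cv2.resize(d['pixels'][130:280,230:430],(400,300)); b=cv2.resize(w['pixels'],(400,250))
b=cv2.copyMakeBorder(b,0,50,0,0,cv2.BORDER_CONSTANT)
cv2.imwrite('pics/s3.png',cv2.cvtColor(np.hstack([a,b]),cv2.COLOR_RGB2BGR))"
```

```text
pos [ 0.4056 -0.2239  0.1442] yang -43.7 q6 0.136 t 11.5 F [-0.5  0.6  0.3]
[ 0.005 -0.015 -0.465] turn 0.002
```

View pics/s3.png

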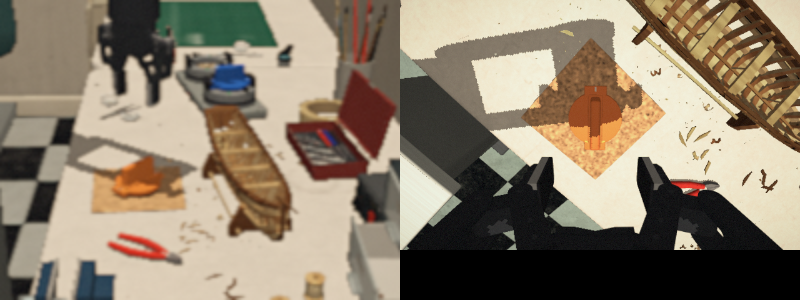

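The cover stands centred on the mat with its bar up, the gripper is clear, and the blue cover hasn't moved. Handing in.

```bash
python3 -c "
from h import *
print(workorder.sign_off())"
```

```text
the job is handed in; nothing more can be done
None
```

The orange cover was twisted free counter-clockwise, lifted off and set down on the larger cork mat, grip bar up; the blue cover was left alone, and I handed the job in at about 11.5 s.

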